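# Clamp a titration stand foot to the bench

## Robot

A 6-joint arm with a two-finger parallel gripper is mounted at the origin on the work surface. World frame = base frame: x ahead of the robot, y to its left, z up, the work surface at z = 0. Lengths are in m, angles in rad, forces in N, time in s.
With the tool pointing down it reaches from about 0.425 to 0.95 m from the base axis. Payload 3.5 kg.
Tool frame: the origin (TCP) lies midway between the tips of the shut fingers; the grasp point (between the pads) lies 19 mm behind it; x points along the fingers, z is the direction in which the jaws open and shut, and the axes are right-handed (so a half turn about x gives the same grasp; the last joint's range is limited). The gripper opens to 85 mm and grips with 20 to 120 N. Pads are 22 mm wide; open, the fingers measure 114 mm over their backs; the gripper's body (76 mm by 85 mm) begins 54 mm behind the grasp point. The pads swing forward as they close: fully open they stand 13 mm farther back than shut.
Start: joints at [-1.336, 0.286, 1.577, -0, 1.279, -0.15], TCP at [0.253, -0.626, 0.231] pointing down, gripper open.
Joint ranges: [-2.77, 2.77], [-0.9, 2.22], [0.21, 2.48], [-1.53, 4.67], [0.24, 2.81], [-2.84, 2.84]. Speed limits (rad/s): [2.79, 2.79, 3.14, 3.14, 3.14, 3.14].

## Interface

Orientations are given as a unit quaternion [x, y, z, w].
In Python, from plant import readout, eyes, ctrl gives the robot as it stands.
- The arm moves only by the tool move_arm, never from a script. Its argument "commands" is a list of rows, each a list of 7 numbers: the turn, a rotation vector about the world's x, y, z in rad, then the shift along the world's x, y, z in mm, then the closure in counts, from 0 (fully open) to 255 (shut). A call has 1 to 12 rows; each row is the pose to reach, as a shift and turn from the pose measured when the call began; what a row does not reach only later rows make up. A row lasts 1/10 s, in which the tool goes at most 50 mm and 8.59 degrees, less where a joint would pass 70% of its speed; a pose out of reach is approached as far as the arm can. A call with a gripper value outside its range is refused whole. The fingers move at their own pace and stop on an object; "newtons" is the grip in N (left out, the last holds). Time passes only in rows, so rows that repeat a pose let the fingers close. It gives the time, the measured TCP pose, the force and the opening at its end, in the units of the state.
- readout.get_state(): the state, without advancing time (a new reading comes with each control period).
- eyes.read_camera(name): name is "scene" or "top"; returns a dict with "color" (420x560x3 uint8, red, green, blue), "depth" (420x560 float32, m along the optical axis (not along the pixel's ray), 0 where there is no reading), "K" (3x3 intrinsics, pixels), "eye" and "attitude" of the camera in the world. Camera axes: x right, y down, z forward; pixel columns grow to the right and rows downward; lengths in m; the calibration is good to about 2 mm. A picture is of the moment at which its call begins.
- ctrl.sign_off(): hands the job in, once; it reports no verdict.
The state is a dict: "time": time; "qpos": joint angles; "dq": joint speeds; "joint_efforts": joint torques, N m; "eef_pos": TCP position; "tcp_rot": TCP orientation; "contact_force": force on the tool from outside, world axes, zero at the start; "wrist_torque": the same for the moment, N m; "opening": opening from 0.0 (shut) to 1.0 (fully open).
Only numpy, scipy, OpenCV 4.12 (cv2) and the standard library are available. Lean on these libraries where they do the work, as an engineer would, in place of code of your own. Each camera call takes 0.05 s, during which the arm holds its last target.

## Task

Slide the loose stand foot, nose first, centred under the bench clamp's screw and gently home against the clamp's stop. Then turn the clamp's bar knob clockwise until you feel the screw pad meet the plate and the resistance rise sharply, and add an eighth of a turn (45 degrees) more, no further. Let go and leave the other things on the bench where they stand.

Things in the scene. Friction and masses are not known exactly. Their poses are not given: they have to be found in the camera images.
- foot: the loose stand foot, an aluminium plate 160 (its x) x 90 (its y) x 10 mm on four low rubber feet, its top 12 mm above the bench, about 0.6 kg, with an upright square rod socket 16 x 16 mm rising from the plate to 80 mm above the bench. Origin: on the bench under the centre of the plate. x points to the nose, the edge that goes to the stop; the socket stands 50 mm from the centre on the tail side (x = -50 mm); z up
- socket (a point): centre line of the foot's square socket, 58 mm above the bench (22 mm below its top); axes as the foot's. The place to grip: pinch across the foot's y to push along x
- nose (a point): middle of the foot's nose edge, half-way up the plate (6 mm above the bench), 80 mm from its centre and 130 mm from the socket; axes as the foot's
- clamp: the grey painted bench clamp, bolted down. Origin on the bench under the middle of its stop face; x points into the clamp (the foot slides in along +x), z up. Its upper arm, 44 mm wide, underside 34 mm and top 52 mm above the bench, reaches 54 mm out from the stop face (to x = -54 mm) over the throat, which is open on both sides; the column and flange lie at x = 0 to 81 mm, 90 mm wide at most
- stop_face (a point): middle of the clamp's flat upright stop face (64 mm wide, 30 mm high), 6 mm above the bench; axes as the clamp's. Home = nose touching this face
- clamp_stop: the flat steel stop plate at the back of the throat, rigid; origin and axes as the clamp's
- screw: the clamp screw, one piece with its knob on top and a small round swivel pad at its foot, on a vertical axis 30 mm out from the stop face (clamp x = -30 mm, y = 0). Right-hand: clockwise from above tightens and sinks it 8 mm a turn (1.27 mm per rad). The pad hangs about 1 to 3 mm clear of a plate slid under it; the exact gap is not known and must be felt. Origin and axes as knob_grip's
- knob_grip (a point): where to grip the knob: on the screw's axis, at the middle of the black bar, 50 mm long (this point's x), 14 mm wide (y), 30 mm tall (15 mm up and down from here); at the start about 78 mm above the bench; room for the fingers down to the arm's top. Pinch across y; it takes more than one grasp. It turns freely at first (0.8 to 2.7 rad); it stays where it is left
- knob_top (a point): middle of the top of the knob's bar, 15 mm above knob_grip. Feel of the knob: running free, it drags with about 0.06 N m; once the pad has met the plate, with 0.4 to 0.45 N m, reached within about 0.1 rad. This is sliding friction: read it while turning or just after a small slow step forward (0.03 rad); after a quick stop the hand springs back and reads less
- amber_bottle: closed amber reagent bottle, 72 mm across, 150 mm tall; bystander; origin at the centre of its underside
- beaker: open clear beaker, 68 mm across, 85 mm tall; bystander; origin at the centre of its underside
- flask_a: small glass flask with a thin neck, 60 mm across at the base, 90 mm tall; bystander; origin at the centre of its underside
- tape_roll: white paper roll lying flat, 64 mm across, 45 mm tall; bystander; origin at the centre of its underside
- jar: white closed jar, 52 mm across, 55 mm tall; bystander; origin at the centre of its underside
- stopper: black rubber stopper, 36 mm across, 30 mm tall; bystander; origin at the centre of its underside
- weight: plain steel cylinder weight, 32 mm across, 30 mm tall; bystander; origin at the centre of its underside

How it is judged:
On the way, in this order (a step that is already met when the one before it is completed fails the run):
1. the foot is home against the stop, centred and flat, the screw not yet on it (x of nose in the frame of stop_face between -0.003 and 0.003 m and y of nose in the frame of stop_face between -0.012 and 0.012 m and angle between the x axis of foot and the x axis of clamp, either way round below 0.1 rad and angle between foot's own z axis and vertical below 0.05 rad and contact force between screw and foot below 1 N), for 0.2 s.
2. the screw pad has met the plate, the foot still home (x of nose in the frame of stop_face between -0.003 and 0.003 m and y of nose in the frame of stop_face between -0.012 and 0.012 m and angle between the x axis of foot and the x axis of clamp, either way round below 0.1 rad and angle between foot's own z axis and vertical below 0.05 rad and contact force between screw and foot above 3 N), for 0.1 s.
At the end, for the whole second after the job is handed in: The foot lies flat with its nose within 3 mm of the stop face, within 12 mm of centred and within 0.1 rad of straight, at rest, and the screw is at rest pressing on it with 10 to 30 N, as an eighth of a turn past first contact gives (roughly 22 to 68 degrees are accepted) (x of nose in the frame of stop_face between -0.003 and 0.003 m and y of nose in the frame of stop_face between -0.012 and 0.012 m and angle between the x axis of foot and the x axis of clamp, either way round below 0.1 rad and angle between foot's own z axis and vertical below 0.05 rad and contact force between screw and foot between 10 and 30 N and linear speed of foot below 0.01 m/s and angular speed of screw below 0.05 rad/s); the robot touches nothing.
It fails at once if the screw is overtightened (more than 40 N on the plate) (contact force between screw and foot above 40 N).
It fails at once if the foot is rammed into the stop (more than 40 N) (contact force between foot and clamp_stop above 40 N).
It fails at once if a bystander is pushed more than 30 mm (distance of any of amber_bottle, beaker, flask_a, tape_roll, jar, stopper, weight from where it was at the start of the episode above 0.03 m).
It also fails if it takes over 72 s, if anything falls off the work surface, if the arm or the gripper's body presses on something with over 40 N, if the wrist force passes 120 N, or if a joint passes its speed limit or range.

## Working session

There is one attempt and no reset: what is moved stays moved. The work goes in short steps, Python scripts to look and compute and a tool call to move; the robot and the scene stay as the last step left them, time stands still between calls to the robot, and variables do not carry over. Pictures are saved under pics/ and viewed, and the job is handed in when it is done.

Besides the shell and the picture viewer there is one more tool, called as name(argument=value, ...), one argument or row to a line, values as JSON. move_arm: Moves the arm, as the interface text tells. Its arguments: {"type":"object","properties":{"commands":{"type":"array"},"newtons":{"type":"number"}},"required":["commands"]}

```bash
ls; mkdir -p pics; python3 - <<'E'
from plant import readout, eyes, ctrl
import cv2,numpy as np
print(readout.get_state())
for n in("scene","top"):
    d=eyes.read_camera(n); cv2.imwrite(f"pics/{n}0.png",d["color"][:,:,::-1]); np.savez(f"{n}0.npz",**d)
    print(n,d["K"],d["eye"],d["attitude"])
E
```

```text
pics
{'time': 0.0, 'qpos': array([-1.33601350e+00,  2.87173622e-01,  1.57820341e+00, -4.54040216e-05,
        1.27858399e+00, -1.49984951e-01]), 'dq': array([-0.00019965,  0.00171049, -0.00051208,  0.00131177, -0.00048453,
        0.00011469]), 'joint_efforts': array([-6.57306718e-04, -4.05988455e+01, -2.92622870e+01, -2.47232911e-04,
        5.79503132e-03, -2.84222054e-06]), 'eef_pos': array([ 0.25322711, -0.62498186,  0.22992757]), 'tcp_rot': array([ 0.39572696,  0.58700452, -0.39461667,  0.58575042]), 'contact_force': array([ 0.60567957, -0.20685789, -0.04322947]), 'wrist_torque': array([ 0.05769217, -0.04468299, -0.02488932]), 'opening': 1.0003630141528388}
scene [[428.11514996   0.         280.13468399]
 [  0.         428.11514996 212.57062846]
 [  0.           0.           1.        ]] [0.93818931 0.13783804 0.82634946] [ 0.46818809  0.84729366 -0.21919149 -0.12185425]
top [[470.04255956   0.         277.95201875]
 [  0.         470.04255956 216.15794623]
 [  0.           0.           1.        ]] [ 0.52759743 -0.08058546  1.12870823] [-0.70663618  0.70681719 -0.02730873  0.0181384 ]
```

View pics/scene0.png

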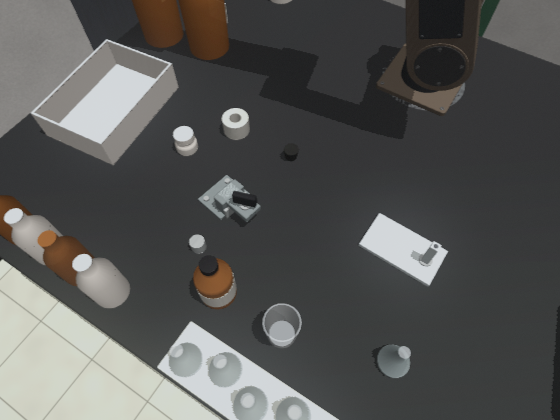

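View pics/top0.png

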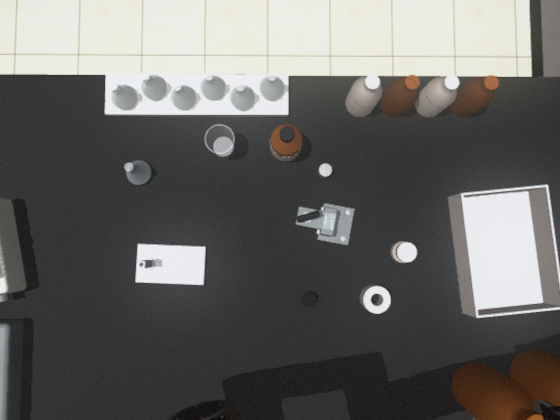

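The top view shows the foot at about (170,265), socket on its left, and the clamp at about (325,222), with the bar knob at (308,215) and the throat opening left. Now I'll measure them.

```bash
cat > h.py <<'E'
import numpy as np,cv2
from scipy.spatial.transform import Rotation as R
def load(f): return dict(np.load(f))
def cloud(d):
    h,w=d["depth"].shape;u,v=np.meshgrid(np.arange(w),np.arange(h));K=d["K"]
    r=np.stack([(u-K[0,2])/K[0,0],(v-K[1,2])/K[1,1],np.ones_like(u,float)],-1)
    return d["eye"]+(r*d["depth"][...,None])@R.from_quat(d["attitude"]).as_matrix().T
def ray(d,uv,z):
    uv=np.atleast_2d(uv).astype(float);K=d["K"]
    r=np.c_[(uv[:,0]-K[0,2])/K[0,0],(uv[:,1]-K[1,2])/K[1,1],np.ones(len(uv))]@R.from_quat(d["attitude"]).as_matrix().T
    return d["eye"]+r*((z-d["eye"][2])/r[:,2])[:,None]
def proj(d,p):
    c=(np.atleast_2d(p)-d["eye"])@R.from_quat(d["attitude"]).as_matrix();q=c@d["K"].T;return q[:,:2]/q[:,2:]
E
python3 - <<'E'
from h import *
np.set_printoptions(precision=4,suppress=True)
for n in("top","scene"):
    d=load(n+"0.npz");P=cloud(d)
    c=d["color"].astype(int)
    print(n,"bench z",np.median(P[240:290,215:260,2]))
    print(ray(d,[[170,265],[325,222]],0))
    box={"top":(235,295,125,215),"scene":(205,290,350,455)}[n]
    m=np.zeros(c.shape[:2],np.uint8);r0,r1,c0,c1=box
    m[r0:r1,c0:c1]=(c[r0:r1,c0:c1].min(-1)>90)
    m=cv2.morphologyEx(m,cv2.MORPH_CLOSE,np.ones((9,9)))
    k=max(cv2.findContours(m,0,cv2.CHAIN_APPROX_NONE)[0],key=cv2.contourArea)
    rect=cv2.minAreaRect(ray(d,k[:,0],0.012)[:,:2].astype(np.float32)*1000)
    print("foot",rect,cv2.boxPoints(rect))
    z=P[...,2]
    im=d["color"][:,:,::-1]
    b={"top":(190,260,280,370),"scene":(165,230,190,275)}[n]
    cv2.imwrite(f"pics/{n}_cl.png",cv2.resize(im[b[0]:b[1],b[2]:b[3]],None,fx=8,fy=8,interpolation=cv2.INTER_CUBIC))
    b={"top":(240,290,130,210),"scene":(210,285,355,450)}[n]
    cv2.imwrite(f"pics/{n}_ft.png",cv2.resize(im[b[0]:b[1],b[2]:b[3]],None,fx=8,fy=8,interpolation=cv2.INTER_CUBIC))
E
```

```text
top bench z -0.000773876494389869
[[ 0.4836  0.1621  0.    ]
 [ 0.5862 -0.2085  0.    ]]
foot ((486.5848083496094, 159.1794891357422), (163.08412170410156, 93.38196563720703), 87.5287094116211) [[436.4213  79.7265]
 [529.7164  75.7   ]
 [536.7484 238.6324]
 [443.4532 242.659 ]]
scene bench z 0.0001687898965753165
[[ 0.7751 -0.2321  0.    ]
 [ 0.5168 -0.01    0.    ]]
foot ((487.0244140625, 158.37619018554688), (162.71408081054688, 100.2408676147461), 87.76782989501953) [[433.7733  79.033 ]
 [533.938   75.1287]
 [540.2756 237.7194]
 [440.1108 241.6236]]
```

```bash
python3 - <<'E'
from h import *
d=load("top0.npz");z=(cloud(d)[...,2]*1000).round().astype(int)
for r in range(198,250,2): print(r,*["%3d"%v for v in z[r,290:360:2]])
print()
for r in range(255,275,1): print(r,*["%3d"%v for v in z[r,134:170]])
E
```

```text
198  -3   1   2  -3  -7  -4   3   2   1   0   1  -5   0  -2   2  -1   3  -2  -4  -2  -1   3   2  -1   0   2   3   2   5   1   0  -3  -2   1   2
200  -2  -2  -1  -1  -2  -5   0   0   3   2  -2  -2   0   0  -2   1   1  -2   1  -4   1   3   1  -1  -3  -1   0   1  -1  -1   1   2  -5  -1  -5
202  -1  -1  -1  -1   0  -2   1   1  -3  -1  -3   4   1   2  -1  -2   3   1   0  -4  -2  -3  -3  -2   2   2  -3   2  -3  -2   3  -2  -4  -2  -2
204   0  -4  -4   1  -1  -2   2  -6  -1  -1   3   1  -1  -5   0   2  -4   6   4  10  -5  -4  -1  -3  -7  -2  -1  -1  -1  -5   1  -3  -2  -1   0
206  -1   4  -3  -2   3   2   1  -3   1   0  -1   1  -1   1   3  -3  -6   4   8   7   7   7   4  11   9   7   1  -2  -1   5  -4  -3  -2  -3  -2
208  -2  -1   1   0  53  53  54  50  50 1129  -1  -1  -3  -1  -2  19  30  46  49  51  50   7  12  10   6   4   8   8   6   7   8  -1   1  -1   0
210  -3  -2  -3   0  52  51  51  47  53  51  49  46  55  53  54  30  29  51  49  53  53  49  48  49   2  10   5   8   8   8   5   5  -1  -2   2
212   1   0  -3  -1  53  54  54  53  51  51  49  90  91  93  91  52  53  50  50  51  51  47
[... 4911 characters left out ...]
1  12  11   5  10  13  13  11  12   9  12  12  11  13  12  13  14  11  10  11   8  13  11  11  10   7  11
271   5  -1   9  13  11  11  13  15  12  11  12   8   9  10  12  11   7  16  10  10  12  14   9  10  10   8  15  11   7  12  12  11  14  10  10  11
272  -5   2  11 1129   9   8  12  14  12  10  11  10  14  12   9  12  13  11  15  12  11  10  14   8  12   9  14 1129  13  15  11  11   8  12  12  10
273  -2  -1   9  10  13   5  12  11  13   6  12  12   8  11  12  13   7   8  12  12  13   8  11  10  14  13  10  12  10  12  11  11   8  14  13  12
274  -2  10  13  15  11  11  10   7  11 1129  12  11  10  12  11  14  11  12   9   9  12  12  12  10  12  13  10   9  10  12  12  11  10  13  14  14
```

View pics/top_cl.png

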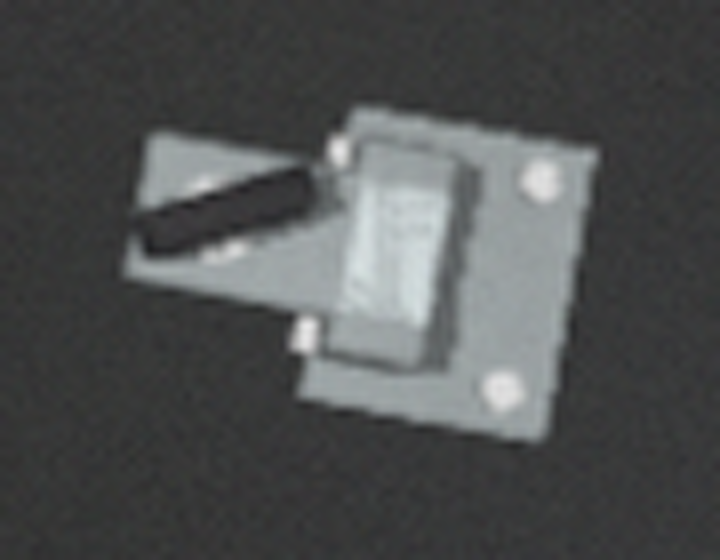

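View pics/scene_cl.png

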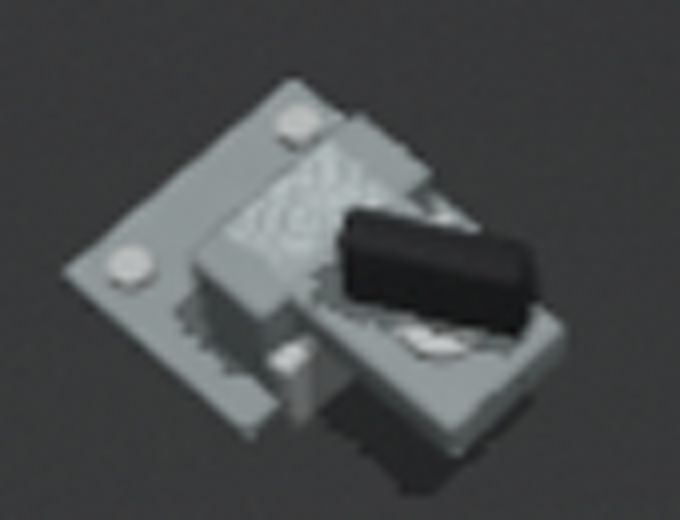

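View pics/top_ft.png

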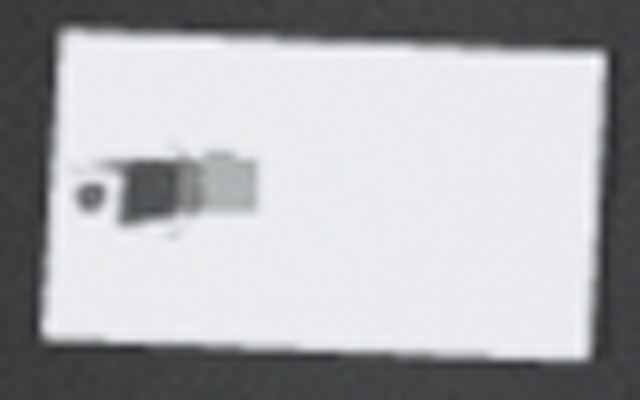

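```bash
python3 - <<'E'
from h import *
np.set_printoptions(precision=2,suppress=True)
from scipy import ndimage
for n in("top","scene"):
    d=load(n+"0.npz");P=cloud(d)*1000;P[d["depth"]==0]=9e3
    W=np.abs(P[...,0]-600)<120; 
    x,y,z=P[...,0],P[...,1],P[...,2]
    reg=(x>480)&(x<700)&(y<-100)&(y>-320)
    def rect(m,name,hz=None):
        m=m.astype(np.uint8);m=cv2.morphologyEx(m,cv2.MORPH_CLOSE,np.ones((3,3)));
        lab,k=ndimage.label(m); 
        for i in range(1,k+1):
            if (lab==i).sum()<25: continue
            v,u=np.nonzero(lab==i); q=ray(d,np.c_[u,v],hz/1000)[:,:2]*1000
            r=cv2.minAreaRect(q.astype(np.float32)); print(n,name,(lab==i).sum(),"mean",q.mean(0),r[0],r[1],r[2], "pca",np.degrees(np.arctan2(*np.linalg.svd(q-q.mean(0),full_matrices=False)[2][0][::-1])))
    rect(reg&(z>44)&(z<60),"arm",52)
    rect(reg&(z>84)&(z<100),"knob",93)
    rect(reg&(z>4)&(z<16),"flange",8)
    reg=(x>400)&(x<580)&(y>60)&(y<260)
    rect(reg&(z>72)&(z<90),"socket",80)
    rect(reg&(z>6)&(z<90),"foot",12)
E
```

```text
top arm 709 mean [ 588.21 -188.43] (590.3616333007812, -180.06539916992188) (89.65494537353516, 63.79021072387695) 79.22573852539062 pca -101.055666181497
top knob 141 mean [ 594.16 -159.34] (594.233154296875, -159.4964599609375) (13.768183708190918, 49.66769790649414) 16.71538734436035 pca -72.6063224266978
top flange 783 mean [ 577.39 -241.  ] (580.060302734375, -229.18435668945312) (87.96338653564453, 95.95323181152344) 82.88072967529297 pca 161.05102455119734
top socket 63 mean [487.99 209.92] (487.8659362792969, 210.04437255859375) (15.727714538574219, 15.421513557434082) 89.93894958496094 pca -134.1821520016282
top foot 2619 mean [485.56 160.23] (485.7149353027344, 159.98526000976562) (160.6446533203125, 89.8597640991211) 87.48995971679688 pca -92.44547050795894
scene arm 680 mean [ 597.44 -186.53] (595.30859375, -179.35385131835938) (93.3033447265625, 65.4326400756836) 79.46566009521484 pca 74.02830712679162
scene knob 177 mean [ 599.21 -159.37] (599.577880859375, -159.16651916503906) (17.458683013916016, 50.06011199951172) 17.691572189331055 pca 107.32073644064779
scene flange 529 mean [ 595.4  -246.29] (584.675537109375, -229.35623168945312) (81.79949188232422, 90.2594223022461) 79.52317810058594 pca 26.86653824597316
scene socket 85 mean [491.9  208.53] (492.26287841796875, 208.46258544921875) (16.1832218170166, 20.918903350830078) 89.59485626220703 pca 0.890431499563399
scene foot 3146 mean [489.55 161.13] (486.6119689941406, 159.07659912109375) (159.5968475341797, 98.40849304199219) 87.31419372558594 pca 88.07447479626
```

```bash
python3 - <<'E'
from h import *
np.set_printoptions(precision=2,suppress=True)
d=load("top0.npz")
def px(x,y): return [280+(x+.5)/8-.5,190+(y+.5)/8-.5]
F=ray(d,[px(*p) for p in[(352,103),(600,150),(545,443),(298,398)]],.008)*1000
A=ray(d,[px(*p) for p in[(150,130),(125,277)]],.052)*1000
print(F,A)
for a,b in((F[0],F[1]),(F[3],F[2])): print(np.linalg.norm(b-a),np.degrees(np.arctan2(*(b-a)[:2][::-1])))
for a,b in((F[0],F[3]),(F[1],F[2]),(A[0],A[1])): print(np.linalg.norm(b-a),np.degrees(np.arctan2(*(b-a)[:2][::-1])))
th=np.radians(-100.8);u=np.array([np.cos(th),np.sin(th)]);v=np.array([-u[1],u[0]])
print("arm x,y",A[:,:2]@u,A[:,:2]@v,"flange",F[:,:2]@u,F[:,:2]@v)
k=np.array([594.2,-159.5]);print("knob",k@u,k@v)
E
```

```text
[[ 632.71 -204.51    8.  ]
 [ 618.62 -278.82    8.  ]
 [ 531.   -261.41    8.  ]
 [ 544.43 -187.78    8.  ]] [[ 620.76 -141.43   52.  ]
 [ 578.46 -134.11   52.  ]]
75.6365814859124 -100.74237464776434
74.84474421146959 -100.33999363270047
89.85242089211204 169.27129194785886
89.33013556177339 168.76230248696723
42.9343701458571 170.18330835465366
arm x,y [22.61 23.34] [636.27 593.34] flange [ 82.33 157.96 157.28  82.44] [659.83 659.9  570.58 569.98]
knob 45.33283936438829 613.56240405941
```

```bash
python3 - <<'E'
from h import *
from scipy import ndimage
np.set_printoptions(precision=1,suppress=True)
for n in("top","scene"):
    d=load(n+"0.npz");P=cloud(d)*1000;z=P[...,2]
    reg=(z>18)&(z<170)&(P[...,0]>350)&(P[...,0]<820)&(P[...,1]>-320)&(P[...,1]<330)&(d["depth"]>0)
    lab,k=ndimage.label(reg)
    for i in range(1,k+1):
        m=lab==i
        if m.sum()<40: continue
        q=P[m]; print(n,m.sum(),"lo",np.percentile(q,2,0),"hi",np.percentile(q,98,0))
E
```

```text
top 953 lo [ 730.5 -143.1   29.4] hi [794.6 -78.6 151.3]
top 485 lo [736.7   8.4  20.5] hi [799.8  69.6  86.7]
top 398 lo [681.6 216.6  18.9] hi [727.  258.3  91.4]
top 144 lo [ 693.2 -218.5   23.3] hi [ 722.1 -189.9   32.7]
top 898 lo [ 556.  -224.    29.7] hi [ 615.9 -136.5   93.6]
top 113 lo [480.  201.5  18.7] hi [496.  218.3  82.7]
top 304 lo [ 377.5 -319.6   23.9] hi [ 436.5 -288.5   48. ]
top 179 lo [ 388.6 -178.7   25.3] hi [ 419.5 -148.3   32.9]
scene 323 lo [ 381.6 -318.9   19.5] hi [ 439.1 -289.4   47.2]
scene 173 lo [ 391.2 -181.2   19.5] hi [ 422.9 -149.1   32.3]
scene 1114 lo [ 560.6 -225.8   25.9] hi [ 620.5 -136.7   93.3]
scene 196 lo [ 696.6 -220.3   20.3] hi [ 725.4 -191.3   32.6]
scene 209 lo [481.9 200.6  20.6] hi [498.9 216.2  82.3]
scene 1677 lo [ 740.6 -134.2   25.5] hi [803.9 -76.5 151.2]
scene 827 lo [740.    6.6  20.6] hi [802.8  68.8  86.3]
scene 736 lo [688.3 213.8  18.6] hi [730.  261.   91.1]
```

```bash
cat >> h.py <<'E'
def st():
    from plant import readout
    s=readout.get_state();m=R.from_quat(s["tcp_rot"]).as_matrix()
    np.set_printoptions(precision=3,suppress=True)
    print("t",round(s["time"],2),"pos",s["eef_pos"]*1000,"x",m[:,0],"zyaw",round(np.degrees(np.arctan2(m[1,2],m[0,2])),2),"F",s["contact_force"],"T",s["wrist_torque"],"op",round(s["opening"],3),"q",s["qpos"])
    return s
E
python3 -c "
from h import *
st()"
```

```text
t 0.1 pos [ 253.257 -625.042  230.046] x [-0.001  0.002 -1.   ] zyaw -67.95 F [-0.578  0.06  -0.159] T [-0.035  0.001 -0.012] op 0.999 q [-1.336  0.287  1.578 -0.     1.279 -0.15 ]
```

move_arm(
  commands=[
    [0,0,0.2,130,80,0,0],
    [0,0,0.4,230,180,0,0],
    [0,0,0.6,290,290,0,0],
    [0,0,0.6,320,400,0,0],
    [0,0,0.6,320,450,0,0],
    [0,0,0.8,320,500,0,0],
    [0,0,0.9,320,550,0,0],
    [0,0,1.0,310,600,0,0],
    [0,0,1.143,300,650,0,0],
    [0,0,1.143,290,700,0,0],
    [0,0,1.143,270,750,0,0],
    [0,0,1.143,235.5,800,-20,0],
  ],
  newtons=40,
)

```text
time: 1.3
eef_pos: [0.4981, -0.1064, 0.2272]
tcp_rot: [0.015, 0.707, -0.015, 0.706]
contact_force: [1.0, 0.9, 0.2]
opening: 1.002
```

```bash
python3 -c "
from h import *
st()"
```

```text
t 1.3 pos [ 498.066 -106.382  227.242] x [-0.001  0.    -1.   ] zyaw -2.46 F [0.996 0.909 0.152] T [-0.075  0.002  0.036] op 1.002 q [-0.41  -0.08   1.981 -0.     1.242 -0.367]
```

move_arm(
  commands=[
    [0,0,0,-5,50,-10,0],
    [0,0,0,-9.5,100,-20,0],
    [0,0,0,-9.5,150,-30,0],
    [0,0,0,-9.5,200,-40,0],
    [0,0,0,-9.5,250,-60,0],
    [0,0,0,-9.5,290,-90,0],
    [0,0,0,-9.5,315.8,-110,0],
    [0,0,0,-9.5,315.8,-140,0],
    [0,0,0,-9.5,315.8,-170,0],
    [0,0,0,-9.5,315.8,-187,0],
    [0,0,0,-9.5,315.8,-187,0],
    [0,0,0,-9.5,315.8,-187,0],
  ],
)

```text
time: 2.5
eef_pos: [0.4885, 0.2094, 0.0402]
tcp_rot: [0.015, 0.708, -0.015, 0.706]
contact_force: [0.4, 0.6, 0.4]
opening: 1.001
```

```bash
python3 -c "
from h import *
st()
from plant import eyes
for n in ('top','scene'):
  d=eyes.read_camera(n);cv2.imwrite('pics/%s1.png'%n,d['color'][:,:,::-1])
"
```

```text
t 2.5 pos [488.473 209.381  40.215] x [-0.002  0.    -1.   ] zyaw -2.47 F [0.383 0.639 0.448] T [-0.085  0.015 -0.003] op 1.001 q [0.214 0.219 2.048 0.001 0.876 0.256]
```

View pics/scene1.png

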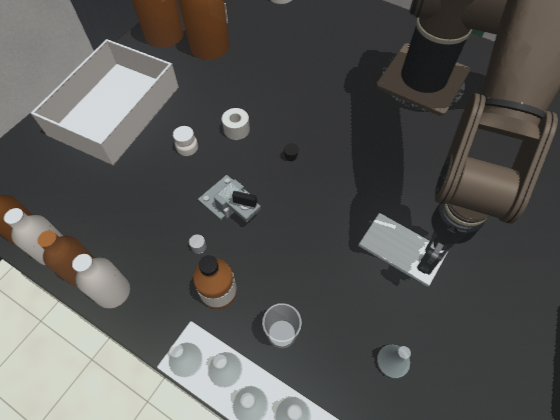

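The open fingers straddle the socket at about (432,255). I'll close on it.

move_arm(
  commands=[
    [0,0,0,0,0,0,120],
    [0,0,0,0,0,0,200],
    [0,0,0,0,0,0,255],
    [0,0,0,0,0,0,255],
    [0,0,0,0,0,0,255],
    [0,0,0,0,0,0,255],
    [0,0,0,0,0,0,255],
    [0,0,0,0,0,0,255],
  ],
  newtons=50,
)

```text
time: 3.4
eef_pos: [0.4897, 0.2096, 0.0419]
tcp_rot: [0.016, 0.707, -0.015, 0.707]
contact_force: [-0.8, -0.1, 4.2]
opening: 0.179
```

```bash
python3 -c "
from h import *
st()
"
```

```text
t 3.4 pos [489.747 209.615  41.855] x [ 0.001  0.001 -1.   ] zyaw -2.47 F [-0.756 -0.089  4.221] T [-0.088  0.193 -0.006] op 0.179 q [0.214 0.217 2.047 0.001 0.876 0.256]
```

move_arm(
  commands=[
    [0,0,0,10,-15,0,255],
    [0,0,-0.02,25,-37,0,255],
    [0,0,-0.04,40,-61,0,255],
    [0,0,-0.06,56,-87,0,255],
    [0,0,-0.08,72,-113,0,255],
    [0,0,-0.1,88,-139,0,255],
    [0,0,-0.12,104,-165,0,255],
    [0,0,-0.14,118,-187,0,255],
    [0,0,-0.145,129,-204,0,255],
    [0,0,-0.145,135,-213,0,255],
    [0,0,-0.145,135,-213,0,255],
    [0,0,-0.145,135,-213,0,255],
  ],
)

```text
time: 4.6
eef_pos: [0.6248, -0.0029, 0.0419]
tcp_rot: [0.067, 0.704, -0.066, 0.704]
contact_force: [-1.6, 3.0, 2.9]
opening: 0.182
```

```bash
cat > m.py <<'E'
from h import *
import sys
st()
from plant import eyes
i=sys.argv[1]
for n in ('top','scene'):
  d=eyes.read_camera(n);cv2.imwrite('pics/%s%s.png'%(n,i),d['color'][:,:,::-1]);np.savez(f"{n}{i}.npz",**d)
E
python3 m.py 2
```

```text
t 4.6 pos [624.754  -2.855  41.86 ] x [ 0.001  0.002 -1.   ] zyaw -10.77 F [-1.586  2.99   2.884] T [0.543 0.128 0.107] op 0.182 q [-0.167  0.392  1.819  0.002  0.93   0.019]
```

View pics/top2.png

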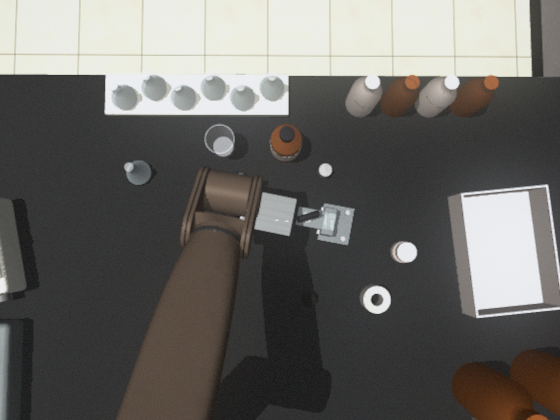

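View pics/scene2.png

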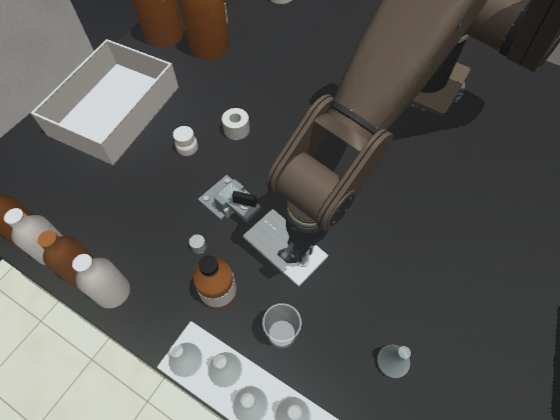

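The plate is now just short of the throat. Its nose edge runs from about (298,197) to (291,236) in the top view. I'll measure that edge and its sides.

```bash
python3 - <<'E'
from h import *
np.set_printoptions(precision=2,suppress=True)
d=load("top2.npz")
c=d["color"].min(-1).astype(np.uint8)
cv2.imwrite("pics/n2.png",cv2.resize(d["color"][185:250,245:345,::-1],None,fx=8,fy=8,interpolation=cv2.INTER_CUBIC))
g=c.astype(float)
th=np.radians(-100.8);u=np.array([np.cos(th),np.sin(th)]);v=np.array([-u[1],u[0]])
# nose edge: per row last pixel crossing 90 right to left between 270..300
pts=[]
for r in range(200,233):
    row=g[r,270:302]; dd=np.diff(row); i=np.argmin(dd); 
    pts.append((270+i+.5,r,dd[i]))
pts=np.array(pts);print(pts[::4])
q=ray(d,pts[:,:2],.012)[:,:2]*1000
l=cv2.fitLine(q[3:-3].astype(np.float32),cv2.DIST_HUBER,0,.5,.01).ravel();print("nose dir",np.degrees(np.arctan2(l[1],l[0])),l[2:]@u)
for name,rs in(("up",range(185,210)),("lo",range(222,245))):
    P=[]
    for cc in range(262,288):
        col=g[rs.start:rs.stop,cc]; dd=np.diff(col); i=(np.argmax if name=="up" else np.argmin)(dd); P.append((cc,rs.start+i+.5))
    q=ray(d,np.array(P),.012)[:,:2]*1000
    l=cv2.fitLine(q.astype(np.float32),cv2.DIST_HUBER,0,.5,.01).ravel();print(name,"dir",np.degrees(np.arctan2(l[1],l[0])),"lat",l[2:]@v,"x",l[2:]@u)
E
```

```text
[[296.5 200.  -69. ]
 [295.5 204.  -69. ]
 [294.5 208.  -62. ]
 [293.5 212.  -52. ]
 [293.5 216.  -74. ]
 [292.5 220.  -68. ]
 [291.5 224.  -71. ]
 [290.5 228.  -60. ]
 [289.5 232.  -51. ]]
nose dir -11.190582 16.803893641519036
up dir 78.25637 lat 657.4206103204931 x -36.65436014957055
lo dir 78.46263 lat 565.8453531863597 x -22.885668401177796
```

View pics/n2.png

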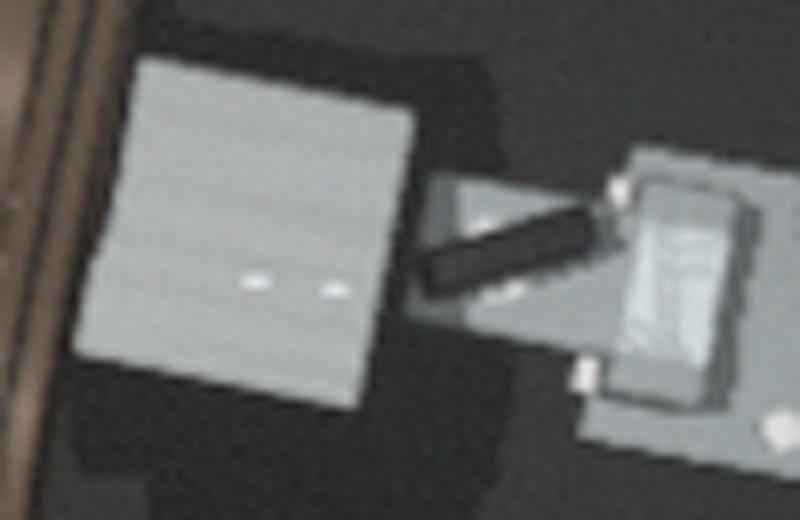

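move_arm(
  commands=[
    [0,0,0.006,0,-5,0,255],
    [0,0,0.012,0,-14,0,255],
    [0,0,0.012,-2,-24,0,255],
    [0,0,0.012,-4,-34,0,255],
    [0,0,0.012,-6,-42,0,255],
    [0,0,0.012,-7,-48,0,255],
    [0,0,0.012,-8,-51,0,255],
    [0,0,0.012,-8,-52,0,255],
    [0,0,0.012,-8,-52,0,255],
  ],
)

```text
time: 5.6
eef_pos: [0.6167, -0.0552, 0.0418]
tcp_rot: [0.063, 0.704, -0.062, 0.705]
contact_force: [0.2, 2.4, 1.3]
opening: 0.183
```

```bash
python3 m.py 3; python3 - <<'E'
from h import *
d=load("top3.npz")
cv2.imwrite("pics/n3.png",cv2.resize(d["color"][185:250,245:345,::-1],None,fx=8,fy=8,interpolation=cv2.INTER_CUBIC))
E
```

```text
t 5.6 pos [616.713 -55.154  41.832] x [ 0.001  0.001 -1.   ] zyaw -10.09 F [0.168 2.361 1.345] T [ 0.665 -0.149 -0.013] op 0.183 q [-0.253  0.382  1.833  0.002  0.926 -0.078]
```

View pics/n3.png

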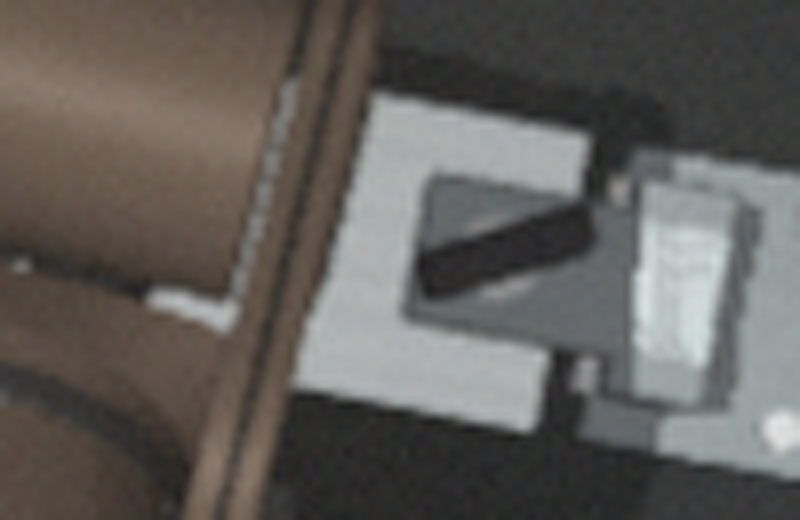

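The nose is centred in the throat, about 5–7 mm short. I'll creep in.

move_arm(
  commands=[
    [0,0,0,-0.2,-1.5,0,255],
    [0,0,0,-0.5,-2.7,0,255],
    [0,0,0,-0.7,-3.9,0,255],
    [0,0,0,-0.9,-4.5,0,255],
    [0,0,0,-0.9,-4.5,0,255],
  ],
)

```text
time: 6.2
eef_pos: [0.6159, -0.0598, 0.0419]
tcp_rot: [0.062, 0.704, -0.062, 0.705]
contact_force: [0.6, 3.9, 1.3]
opening: 0.184
```

move_arm(
  commands=[
    [0,0,0,-0.1,-0.7,0,255],
    [0,0,0,-0.3,-1.4,0,255],
    [0,0,0,-0.3,-1.4,0,255],
  ],
)

```text
time: 6.5
eef_pos: [0.6155, -0.0614, 0.0419]
tcp_rot: [0.062, 0.704, -0.062, 0.705]
contact_force: [2.2, 2.8, 1.3]
opening: 0.178
```

move_arm(
  commands=[
    [0,0,0,-0.1,-0.6,0,255],
    [0,0,0,-0.2,-1.2,0,255],
    [0,0,0,-0.2,-1.2,0,255],
  ],
)

```text
time: 6.8
eef_pos: [0.6153, -0.0626, 0.0418]
tcp_rot: [0.062, 0.704, -0.062, 0.705]
contact_force: [0.3, 3.7, 1.6]
opening: 0.175
```

move_arm(
  commands=[
    [0,0,0,-0.1,-0.6,0,255],
    [0,0,0,-0.2,-1.0,0,255],
    [0,0,0,-0.2,-1.0,0,255],
  ],
)

```text
time: 7.1
eef_pos: [0.6152, -0.0627, 0.0419]
tcp_rot: [0.063, 0.704, -0.061, 0.705]
contact_force: [1.4, 7.0, 1.6]
opening: 0.18
```

move_arm(
  commands=[
    [0,0,0,-0.1,-0.6,0,255],
    [0,0,0,-0.2,-1.2,0,255],
    [0,0,0,-0.2,-1.2,0,255],
  ],
)

```text
time: 7.4
eef_pos: [0.6152, -0.0627, 0.0419]
tcp_rot: [0.064, 0.704, -0.061, 0.705]
contact_force: [1.6, 7.6, 1.7]
opening: 0.18
```

```bash
python3 m.py 4; python3 - <<'E'
from h import *
d=load("top4.npz")
cv2.imwrite("pics/n4.png",cv2.resize(d["color"][185:250,245:345,::-1],None,fx=8,fy=8,interpolation=cv2.INTER_CUBIC))
E
```

```text
t 7.4 pos [615.206 -62.651  41.912] x [ 0.002  0.004 -1.   ] zyaw -10.1 F [1.597 7.588 1.697] T [ 1.325 -0.323  0.064] op 0.18 q [-0.267  0.38   1.835  0.005  0.925 -0.094]
```

View pics/n4.png

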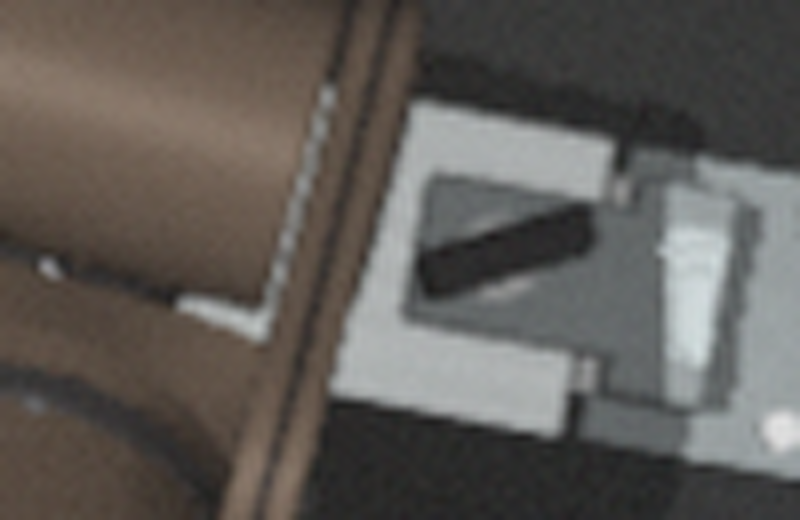

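The plate edge touches the stop ends at about (617,185) and (583,372) in the crop. The force is 7.6 N and it has stopped moving, so the foot is home. Next I release it and go to the knob.

move_arm(
  commands=[
    [0,0,0,0,0,0,255],
    [0,0,0,0,0,0,200],
    [0,0,0,0,0,0,100],
    [0,0,0,0,0,0,0],
    [0,0,0,0,0,0,0],
    [0,0,0,0,0,0,0],
    [0,0,0,0,0,30,0],
    [0,0,0,0,0,75,0],
    [0,0,0,0,0,110,0],
    [0,0,0,0,0,110,0],
  ],
)

```text
time: 8.5
eef_pos: [0.6192, -0.0638, 0.1593]
tcp_rot: [0.063, 0.699, -0.062, 0.709]
contact_force: [0.2, -0.3, 0.7]
opening: 1.002
```

```bash
python3 m.py 5; python3 - <<'E'
from h import *
d=load("top5.npz")
cv2.imwrite("pics/n5.png",cv2.resize(d["color"][185:250,245:345,::-1],None,fx=8,fy=8,interpolation=cv2.INTER_CUBIC))
E
```

```text
t 8.5 pos [619.175 -63.818 159.344] x [ 0.015  0.    -1.   ] zyaw -10.09 F [ 0.244 -0.314  0.738] T [-0.003 -0.02   0.035] op 1.002 q [-0.267  0.231  1.78   0.004  1.116 -0.093]
```

View pics/n5.png

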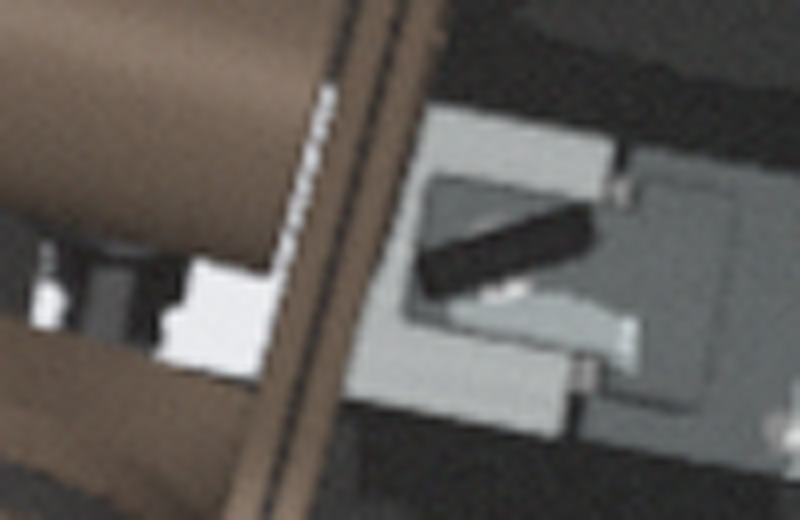

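move_arm(
  commands=[
    [0,0,0.1,-5,-20,0,0],
    [0,0,0.22,-12,-50,0,0],
    [0,0,0.35,-20,-80,0,0],
    [0,0,0.47,-24.4,-96.2,0,0],
    [0,0,0.47,-24.4,-96.2,-20,0],
    [0,0,0.47,-24.4,-96.2,-20,0],
  ],
)

```text
time: 9.2
eef_pos: [0.5881, -0.1585, 0.128]
tcp_rot: [-0.1, 0.701, 0.106, 0.698]
contact_force: [-0.9, -0.1, -0.2]
opening: 1.001
```

```bash
python3 -c "
from h import *
st()
"
```

```text
t 9.2 pos [ 588.095 -158.525  128.046] x [-0.006  0.009 -1.   ] zyaw 16.74 F [-0.885 -0.075 -0.178] T [-0.02   0.012  0.039] op 1.001 q [-0.432  0.251  1.819  0.006  1.081 -0.727]
```

move_arm(
  commands=[
    [-0.009,-0.006,0,6.7,-1.5,0,0],
    [-0.009,-0.006,0,6.7,-1.5,-10,0],
    [-0.009,-0.006,0,6.7,-1.5,-16,0],
    [-0.009,-0.006,0,6.7,-1.5,-16,0],
    [-0.009,-0.006,0,6.7,-1.5,-16,0],
  ],
)

```text
time: 9.7
eef_pos: [0.5948, -0.1597, 0.1119]
tcp_rot: [-0.103, 0.7, 0.103, 0.699]
contact_force: [1.1, 0.4, 1.2]
opening: 1.001
```

```bash
python3 m.py 6
```

```text
t 9.7 pos [ 594.836 -159.714  111.942] x [-0. -0. -1.] zyaw 16.78 F [1.078 0.355 1.248] T [ 0.025  0.    -0.035] op 1.001 q [-0.427  0.28   1.815 -0.001  1.046 -0.719]
```

View pics/scene6.png

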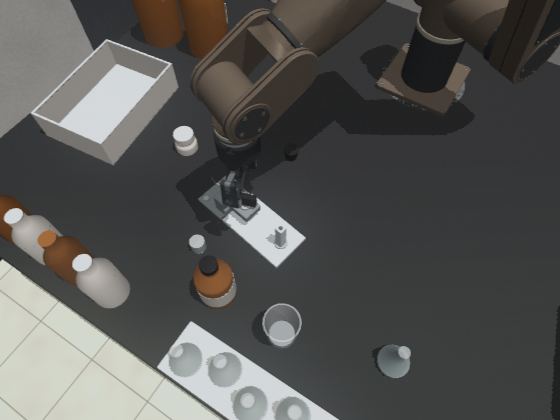

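The jaws stand over the knob at about (240,190), with the foot in place beneath. I'll descend and grip.

move_arm(
  commands=[
    [0,0,0,0,0,-20,0],
    [0,0,0,0,0,-40,0],
    [0,0,0,0,0,-50,0],
    [0,0,0,0,0,-50,100],
    [0,0,0,0,0,-50,180],
    [0,0,0,0,0,-50,255],
    [0,0,0,0,0,-50,255],
    [0,0,0,0,0,-50,255],
    [0,0,0,0,0,-50,255],
    [0,0,0,0,0,-50,255],
  ],
  newtons=40,
)

```text
time: 10.8
eef_pos: [0.596, -0.1602, 0.0636]
tcp_rot: [-0.104, 0.699, 0.102, 0.7]
contact_force: [1.2, 0.8, 2.2]
opening: 0.156
```

```bash
python3 -c "
from h import *
st()
"
```

```text
t 10.8 pos [ 596.013 -160.164   63.597] x [ 0.003 -0.001 -1.   ] zyaw 16.76 F [1.249 0.808 2.178] T [ 0.129 -0.173  0.038] op 0.156 q [-0.427  0.346  1.834 -0.     0.959 -0.719]
```

move_arm(
  commands=[
    [0,0,-0.1,0,0,-0.1,255],
    [0,0,-0.2,0,0,-0.3,255],
    [0,0,-0.3,0,0,-0.4,255],
    [0,0,-0.4,0,0,-0.5,255],
    [0,0,-0.5,0,0,-0.6,255],
    [0,0,-0.6,0,0,-0.8,255],
  ],
)

```text
time: 11.4
eef_pos: [0.5967, -0.1602, 0.0629]
tcp_rot: [0.109, 0.697, -0.111, 0.7]
contact_force: [2.4, 0.8, -0.6]
opening: 0.158
```

```bash
python3 -c "
from h import *
st()
"
```

```text
t 11.4 pos [ 596.729 -160.161   62.889] x [ 0.004 -0.003 -1.   ] zyaw -17.85 F [ 2.435  0.804 -0.602] T [ 0.169 -0.389  0.04 ] op 0.158 q [-0.426  0.348  1.833 -0.002  0.957 -0.113]
```

move_arm(
  commands=[
    [0,0,-0.06,0,0,-0.1,255],
    [0,0,-0.12,0,0,-0.1,255],
    [0,0,-0.16,0,0,-0.2,255],
    [0,0,-0.19,0,0,-0.2,255],
  ],
)

```text
time: 11.8
eef_pos: [0.5971, -0.1602, 0.0627]
tcp_rot: [0.175, 0.683, -0.177, 0.687]
contact_force: [1.3, 0.5, 0.7]
opening: 0.155
```

```bash
python3 -c "
from h import *
st()
"
```

```text
t 11.8 pos [ 597.051 -160.199   62.687] x [ 0.004 -0.004 -1.   ] zyaw -28.8 F [1.27  0.498 0.726] T [ 0.086 -0.193  0.051] op 0.155 q [-0.425  0.348  1.832 -0.002  0.956  0.079]
```

move_arm(
  commands=[
    [0,0,-0.06,0,0,-0.1,255],
    [0,0,-0.12,0,0,-0.1,255],
    [0,0,-0.16,0,0,-0.2,255],
    [0,0,-0.19,0,0,-0.2,255],
  ],
)

```text
time: 12.2
eef_pos: [0.5973, -0.1604, 0.0625]
tcp_rot: [0.239, 0.663, -0.242, 0.667]
contact_force: [1.5, -1.0, -0.5]
opening: 0.152
```

```bash
python3 -c "
from h import *
st()
"
```

```text
t 12.2 pos [ 597.314 -160.368   62.469] x [ 0.004 -0.005 -1.   ] zyaw -39.76 F [ 1.502 -0.992 -0.452] T [ 0.047 -0.233  0.047] op 0.152 q [-0.425  0.349  1.832 -0.004  0.955  0.271]
```

move_arm(
  commands=[
    [0,0,-0.06,0,0,-0.1,255],
    [0,0,-0.12,0,0,-0.1,255],
    [0,0,-0.16,0,0,-0.2,255],
    [0,0,-0.19,0,0,-0.2,255],
  ],
)

```text
time: 12.6
eef_pos: [0.5975, -0.1605, 0.0622]
tcp_rot: [0.301, 0.637, -0.304, 0.641]
contact_force: [2.4, 0.1, 0.5]
opening: 0.158
```

```bash
python3 -c "
from h import *
st()
"
```

```text
t 12.6 pos [ 597.499 -160.523   62.184] x [ 0.003 -0.006 -1.   ] zyaw -50.72 F [2.366 0.087 0.539] T [ 0.067 -0.187  0.101] op 0.158 q [-0.425  0.35   1.831 -0.005  0.955  0.463]
```

move_arm(
  commands=[
    [0,0,-0.06,0,0,-0.1,255],
    [0,0,-0.12,0,0,-0.1,255],
    [0,0,-0.16,0,0,-0.2,255],
    [0,0,-0.19,0,0,-0.2,255],
  ],
)

```text
time: 13.0
eef_pos: [0.5977, -0.1607, 0.0619]
tcp_rot: [0.361, 0.605, -0.364, 0.609]
contact_force: [1.2, -1.6, -0.7]
opening: 0.157
```

```bash
python3 -c "
from h import *
st()
"
```

```text
t 13.0 pos [ 597.68  -160.723   61.949] x [ 0.003 -0.007 -1.   ] zyaw -61.67 F [ 1.245 -1.634 -0.714] T [ 0.061 -0.197  0.064] op 0.157 q [-0.424  0.351  1.83  -0.006  0.955  0.656]
```

move_arm(
  commands=[
    [0,0,-0.06,0,0,-0.1,255],
    [0,0,-0.12,0,0,-0.1,255],
    [0,0,-0.16,0,0,-0.2,255],
    [0,0,-0.19,0,0,-0.2,255],
  ],
)

```text
time: 13.4
eef_pos: [0.5978, -0.161, 0.0617]
tcp_rot: [0.417, 0.568, -0.421, 0.572]
contact_force: [1.2, -1.5, -0.0]
opening: 0.161
```

```bash
python3 -c "
from h import *
st()
"
```

```text
t 13.4 pos [ 597.814 -160.966   61.713] x [ 0.002 -0.008 -1.   ] zyaw -72.63 F [ 1.241 -1.527 -0.011] T [ 0.041 -0.14   0.031] op 0.161 q [-0.424  0.352  1.83  -0.008  0.956  0.848]
```

move_arm(
  commands=[
    [0,0,-0.06,0,0,-0.1,255],
    [0,0,-0.12,0,0,-0.1,255],
    [0,0,-0.16,0,0,-0.2,255],
    [0,0,-0.19,0,0,-0.2,255],
  ],
)

```text
time: 13.8
eef_pos: [0.5979, -0.1612, 0.0615]
tcp_rot: [0.469, 0.525, -0.473, 0.529]
contact_force: [1.8, -0.2, 0.4]
opening: 0.161
```

```bash
python3 -c "
from h import *
st()
"
```

```text
t 13.8 pos [ 597.908 -161.222   61.475] x [ 0.001 -0.008 -1.   ] zyaw -83.59 F [ 1.798 -0.218  0.428] T [ 0.071 -0.183  0.052] op 0.161 q [-0.424  0.353  1.829 -0.009  0.956  1.04 ]
```

move_arm(
  commands=[
    [0,0,-0.06,0,0,-0.1,255],
    [0,0,-0.12,0,0,-0.1,255],
    [0,0,-0.16,0,0,-0.2,255],
    [0,0,-0.19,0,0,-0.2,255],
  ],
)

```text
time: 14.2
eef_pos: [0.598, -0.1615, 0.0612]
tcp_rot: [-0.517, -0.478, 0.522, -0.482]
contact_force: [1.1, -0.9, -0.3]
opening: 0.158
```

```bash
python3 -c "
from h import *
st()
"
```

```text
t 14.2 pos [ 597.954 -161.466   61.235] x [-0.001 -0.008 -1.   ] zyaw -94.55 F [ 1.076 -0.912 -0.329] T [ 0.072 -0.15   0.071] op 0.158 q [-0.424  0.354  1.828 -0.01   0.957  1.232]
```

move_arm(
  commands=[
    [0,0,-0.06,0,0,-0.1,255],
    [0,0,-0.12,0,0,-0.1,255],
    [0,0,-0.16,0,0,-0.2,255],
    [0,0,-0.19,0,0,-0.2,255],
  ],
)

```text
time: 14.6
eef_pos: [0.5979, -0.1617, 0.061]
tcp_rot: [-0.56, -0.426, 0.565, -0.43]
contact_force: [0.4, -0.8, 0.5]
opening: 0.153
```

```bash
python3 -c "
from h import *
st()
"
```

```text
t 14.6 pos [ 597.909 -161.75    60.973] x [-0.002 -0.008 -1.   ] zyaw -105.51 F [ 0.391 -0.841  0.539] T [ 0.1   -0.145  0.027] op 0.153 q [-0.424  0.355  1.827 -0.011  0.958  1.423]
```

move_arm(
  commands=[
    [0,0,-0.06,0,0,-0.1,255],
    [0,0,-0.12,0,0,-0.1,255],
    [0,0,-0.16,0,0,-0.2,255],
    [0,0,-0.19,0,0,-0.2,255],
  ],
)

```text
time: 15.0
eef_pos: [0.5978, -0.162, 0.0608]
tcp_rot: [-0.598, -0.371, 0.604, -0.374]
contact_force: [-0.1, -1.2, 1.3]
opening: 0.155
```

```bash
python3 -c "
from h import *
st()
"
```

```text
t 15.0 pos [ 597.846 -162.001   60.788] x [-0.004 -0.008 -1.   ] zyaw -116.4 F [-0.072 -1.176  1.261] T [ 0.088 -0.134  0.373] op 0.155 q [-0.424  0.356  1.826 -0.011  0.96   1.614]
```

move_arm(
  commands=[
    [0,0,-0.06,0,0,-0.1,255],
    [0,0,-0.12,0,0,-0.1,255],
    [0,0,-0.16,0,0,-0.2,255],
    [0,0,-0.19,0,0,-0.2,255],
  ],
)

```text
time: 15.4
eef_pos: [0.5977, -0.1622, 0.0606]
tcp_rot: [-0.631, -0.312, 0.637, -0.315]
contact_force: [0.5, -0.9, 1.7]
opening: 0.156
```

```bash
python3 -c "
from h import *
st()
"
```

```text
t 15.4 pos [ 597.743 -162.215   60.625] x [-0.006 -0.008 -1.   ] zyaw -127.32 F [ 0.476 -0.875  1.658] T [ 0.002 -0.051  0.402] op 0.156 q [-0.425  0.357  1.825 -0.012  0.962  1.804]
```

Torque jumped from about 0.05 to 0.37 N m between yaw -105.5° and -116.4°, so first contact was at about -111°. The target is about -156°, leaving 0.50 rad.

move_arm(
  commands=[
    [0,0,-0.06,0,0,-0.1,255],
    [0,0,-0.12,0,0,-0.2,255],
    [0,0,-0.18,0,0,-0.2,255],
    [0,0,-0.24,0,0,-0.3,255],
    [0,0,-0.3,0,0,-0.4,255],
    [0,0,-0.36,0,0,-0.5,255],
    [0,0,-0.42,0,0,-0.5,255],
    [0,0,-0.47,0,0,-0.6,255],
    [0,0,-0.5,0,0,-0.6,255],
  ],
)

```text
time: 16.3
eef_pos: [0.5974, -0.1627, 0.0602]
tcp_rot: [-0.688, -0.146, 0.696, -0.148]
contact_force: [-1.7, -2.2, 2.4]
opening: 0.157
```

```bash
python3 -c "
from h import *
st()
"
```

```text
t 16.3 pos [ 597.371 -162.675   60.228] x [-0.01  -0.005 -1.   ] zyaw -156.01 F [-1.742 -2.236  2.369] T [-0.129  0.194  0.435] op 0.157 q [-0.426  0.36   1.822 -0.011  0.967  2.303]
```

Turned to -156°. I'll release and rise.

move_arm(
  commands=[
    [0,0,0,0,0,0,220],
    [0,0,0,0,0,0,120],
    [0,0,0,0,0,0,40],
    [0,0,0,0,0,0,0],
    [0,0,0,0,0,0,0],
    [0,0,0,0,0,0,0],
    [0,0,0,0,0,30,0],
    [0,0,0,0,0,70,0],
    [0,0,0,0,0,110,0],
    [0,0,0,-40,-10,130,0],
    [0,0,0,-90,-30,150,0],
    [0,0,0,-120,-50,160,0],
  ],
)

```text
time: 17.5
eef_pos: [0.4763, -0.2125, 0.2218]
tcp_rot: [-0.688, -0.146, 0.695, -0.149]
contact_force: [-0.0, -1.4, 0.5]
opening: 0.998
```

move_arm(
  commands=[
    [0,0,0,-10,-40,10,0],
    [0,0,0,-10,-80,20,0],
    [0,0,0,-10,-120,30,0],
    [0,0,0,-10,-160,30,0],
    [0,0,0,-10,-200,30,0],
    [0,0,0,-10,-200,30,0],
    [0,0,0,-10,-200,30,0],
  ],
)

```text
time: 18.2
eef_pos: [0.4659, -0.4129, 0.2512]
tcp_rot: [-0.688, -0.146, 0.695, -0.148]
contact_force: [0.3, -0.1, 0.0]
opening: 1.001
```

```bash
python3 m.py 7; python3 - <<'E'
from h import *
d=load("top7.npz")
cv2.imwrite("pics/n7.png",cv2.resize(d["color"][185:260,245:345,::-1],None,fx=8,fy=8,interpolation=cv2.INTER_CUBIC))
E
```

```text
t 18.2 pos [ 465.889 -412.878  251.193] x [-0.009 -0.005 -1.   ] zyaw -155.99 F [ 0.328 -0.101  0.033] T [-0.024 -0.025  0.008] op 1.001 q [-0.884  0.16   1.69  -0.01   1.294  1.842]
```

View pics/n7.png

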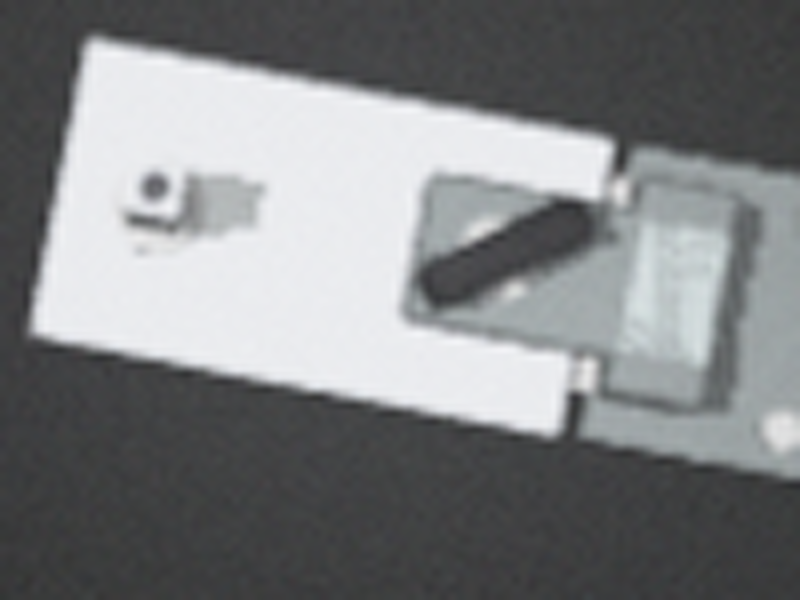

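View pics/scene7.png

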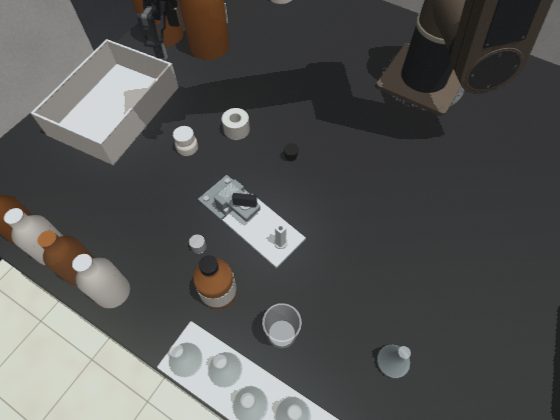

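The foot sits against both stop ends, near (617,185) and (583,370) in the crop. The bar runs from (430,285) to (590,220). I'll check the knob angle and the foot's position numerically.

```bash
python3 - <<'E'
from h import *
from scipy import ndimage
np.set_printoptions(precision=2,suppress=True)
for f in("top0","top7"):
    d=load(f+".npz");P=cloud(d)*1000;x,y,z=np.moveaxis(P,-1,0)
    m=(x>540)&(x<650)&(y<-120)&(y>-200)&(d["depth"]>0)&(d["color"].max(-1)<65)&(z>60)
    lab,k=ndimage.label(m);m=lab==1+np.argmax(ndimage.sum(m,lab,range(1,k+1)))
    v,u=np.nonzero(m);q=ray(d,np.c_[u,v],.09)[:,:2]*1000;r=cv2.minAreaRect(q.astype(np.float32))
    pc=np.linalg.svd(q-q.mean(0),full_matrices=False)[2][0]
    print(f,m.sum(),"z",np.median(z[m]),r,np.degrees(np.arctan2(pc[1],pc[0])))
d=load("top7.npz");c=d["color"]
def px(x,y): return [245+(x+.5)/8-.5,185+(y+.5)/8-.5]
C=ray(d,[px(*p) for p in[(88,35),(32,335),(560,440),(614,138)]],.012)[:,:2]*1000
th=np.radians(-100.8);u=np.array([np.cos(th),np.sin(th)]);v=np.array([-u[1],u[0]])
print("corners x",C@u,"lat",C@v,"len",np.linalg.norm(C[0]-C[3]),np.linalg.norm(C[0]-C[1]))
for a,b in((C[0],C[3]),(C[1],C[2])): print(np.degrees(np.arctan2(*(b-a)[::-1])))
E
```

```text
top0 123 z 91.35596058436191 ((594.0899658203125, -159.41270446777344), (12.713189125061035, 50.63472366333008), 17.095144271850586) 106.86131152421358
top7 2 z 86.79881635277387 ((608.1680297851562, -177.41241455078125), (2.221252679824829, 0.0), 90.0188980102539) -89.98099004762275
corners x [-83.61 -82.93  76.93  76.41] lat [660.66 569.55 568.26 659.84] len 160.0183694241469 91.10802537945456
-101.09229704677077
-101.26199821967455
```

```bash
python3 - <<'E'
from h import *
from scipy import ndimage
for f in("top0","top7"):
    d=load(f+".npz");P=cloud(d)*1000;x,y,z=np.moveaxis(P,-1,0)
    m=(x>540)&(x<650)&(y<-120)&(y>-200)&(d["depth"]>0)&(z>75)&(z<110)
    lab,k=ndimage.label(m);m=lab==1+np.argmax(ndimage.sum(m,lab,range(1,k+1)))
    v,u=np.nonzero(m);h=np.median(z[m]);q=ray(d,np.c_[u,v],h/1000)[:,:2]*1000;r=cv2.minAreaRect(q.astype(np.float32))
    pc=np.linalg.svd(q-q.mean(0),full_matrices=False)[2][0]
    print(f,m.sum(),"z",h,r,np.degrees(np.arctan2(pc[1],pc[0])))
E
```

```text
top0 145 z 91.04221681185653 ((594.09765625, -159.3824920654297), (14.270505905151367, 50.46552276611328), 17.344606399536133) -72.29003316961442
top7 142 z 86.78597420414769 ((594.154052734375, -159.17422485351562), (13.919031143188477, 49.87717056274414), 26.529260635375977) -65.01932230246415
```

```bash
python3 -c "
from plant import ctrl
print(ctrl.sign_off())"
```

```text
the job is handed in; nothing more can be done
None
```

The foot is home against the clamp's stop and the screw is tightened about 45° past first contact. I let go and handed the job in at about 18 s of robot time, without receiving a verdict.

**Sliding the foot home:** I gripped the foot by its socket and slid it nose first under the screw. It stopped against the stop face with about 7–8 N reading on the wrist.

**Turning the knob:** One grasp was enough, 172.8° clockwise in all. The drag rose from about 0.05 to 0.37 N m near 128° (contact felt to within about ±5°), then held at 0.40–0.44 N m. I stopped about 45° past that point.

**Last checks:**

| Check | Result |
|---|---|
| Nose to stop face | within about 1 mm |
| Foot off centre | about 1 mm |
| Foot off straight | under 0.5° |
| Knob turn seen by the camera | about 171–173° (hand turned 172.8°) |
| Knob sink | about 4.3 mm measured, about 3.8 mm expected, which is within the depth noise |
| Hand | clear of everything |
| Bystanders | stand where they were by eye in the scene picture; I did not re-measure them |

None of these checks failed. I could not measure the force of the screw on the plate directly; I infer it from the angle turned past contact.

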